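# Hold a bamboo perch against the sprung stop for fastening

## Robot

A 6-joint arm with a two-finger parallel gripper is mounted at the origin on the work surface. World frame = base frame: x ahead of the robot, y to its left, z up, the work surface at z = 0. Lengths are in m, angles in degrees, forces in N, time in s.
With the tool pointing down it reaches from about 0.35 to 0.875 m from the base axis. Payload 4.2 kg.
Tool frame: the origin (TCP) lies midway between the tips of the shut fingers; the grasp point (between the pads) lies 19 mm behind it (r.grasp_offset is the distance from the TCP to the grasp point, in m); z points along the fingers, y is the direction in which the jaws open and shut (so a half turn about z gives the same grasp; the last joint's range is limited). The gripper opens to 87 mm and grips with 3 to 60 N. Pads are 19 mm wide; open, the fingers measure 117 mm over their backs; the gripper's body (75 mm by 190 mm) begins 51 mm behind the grasp point.
Start: joints at [-50.501, 22.042, 0.453, 0, -68.411, -14.817], TCP at [0.261, -0.568, 0.223] pointing down, gripper open.
Joint ranges: [-179.83, 179.83], [-69.29, 118.12], [-61.27, 80.66], [-181.25, 117.63], [-171.15, -9.14], [-177.46, 177.46]. Speed limits (degrees/s): [159.86, 159.86, 180, 180, 180, 180].

## Interface

Orientations are given as a 3x3 rotation matrix whose columns are the frame's x, y, z axes.
In Python, from station import r gives the robot as it stands.
- The arm moves only by the shell command python3 -m crank 'ROWS'. ROWS is JSON, a list of rows, each a list of 3 entries, a list of its own where there are three numbers: the closure, from -1 (fully open) to 1 (shut), so that 0 is half open, then the shift along the tool's x, y, z as a fraction of full scale, then the turn, a rotation vector about the tool's x, y, z as a fraction of full scale. In form: [[fingers, [dx, dy, dz], [wx, wy, wz]], ...]. A call has 1 to 8 rows; each row shifts and turns the commanded pose from where the row before left it, along the tool's axes as they then stand; what a row does not reach is not made up. Full scale, the value 1, is 100 mm for a shift and 45 degrees for a turn. A row lasts 1/10 s, in which the tool goes at most 50 mm and 8.59 degrees, less where a joint would pass 70% of its speed; a pose out of reach is approached as far as the arm can. A call with a number of a shift or a turn outside -1 to 1 is refused whole. A call with a gripper value outside its range is refused whole. The fingers move at their own pace and stop on an object; the grip force is fixed at half the most. Time passes only in rows, so rows that do not move let the fingers close. It gives the time, the measured TCP pose, the force and the opening at its end, in the units of the state.
- r.sense(): the state, without advancing time (a new reading comes with each control period).
- r.capture(name): name is "side" or "top" or "wrist"; returns a dict with "img" (400x640x3 uint8, blue, green, red), "fx", "fy", "cx", "cy" (pixels), "R" (3x3) and "t" (3): a world point X has camera coordinates R X + t. Camera axes: x right, y down, z forward; pixel columns grow to the right and rows downward; lengths in m; the calibration is good to about 2 mm. The wrist camera is an equidistant fisheye: a pixel r from the principal point sees the ray r / f radians off the axis. A picture is of the moment at which its call begins. There is no depth.
- r.finish_job(): hands the job in, once; it reports no verdict.
The state is a dict: "time_s": time; "joints": joint angles; "joint_velocities": joint speeds; "effort": joint torques, N m; "tcp_pos": TCP position; "ee_rot": TCP orientation; "wrist_force": force on the tool from outside, world axes, zero at the start; "moment": the same for the moment, N m; "gripper_width": opening from 0.0 (shut) to 1.0 (fully open).
Only numpy, scipy, OpenCV 4.12 (cv2) and the standard library are available. Lean on these libraries where they do the work, as an engineer would, in place of code of your own. Each camera call takes 0.05 s, during which the arm holds its last target.

## Task

Roll the bamboo perch along the bench, keeping it on or just above the bench throughout, until its blue painted line lies on top, then bring its end squarely to the middle of the sprung rubber buffer and press it there gently with a steady 10 N or so, which puts the red pointer in the middle of the green band. Finish while still holding it pressed like that, line up, so that a colleague can drive the screw; leave the other things on the bench alone.

Things in the scene. Friction and masses are not known exactly. Their poses are not given: they have to be found in the camera images.
- perch_center (a point): Centre of the bamboo perch: smooth rod, 40 mm diameter, 200 mm long, about 0.15 kg, lying on the bench (axis 20 mm up). x runs along the rod, -x end nearest the buffer; y points from the axis to the blue line, a 9 mm stripe along the rod. At the start the line faces level, away from the robot. It rolls freely; 31 mm of rolling towards the robot brings the line on top (y straight up).
- buffer_face (a point): Centre of the front face of the black rubber buffer, an upright plate 70 mm wide, 60 mm high, lower edge 4 mm above the bench; this point is 34 mm up and moves with the plate. It is on the robot's left (+y). x points into the buffer, the level way to press, roughly +y of the robot base; z is up. A lying perch meets it 14 mm below this point.
- buffer (a joint): How far the buffer is pushed in: 0 at rest, at most 0.032 m. Its spring gives 600 N per m: 6 N at 10 mm, 10 N at 17 mm, 14 N at 23 mm. The red pointer on top of the plate reaches back over a white scale; its tip is over the green band from 10 to 23 mm.
- stop: Pine block fixed to the bench that carries the buffer, 80 mm wide, 70 mm deep, 78 mm high, scale on top; the pointer passes over it at 85 mm. Origin on the bench below the buffer's face at rest, x the way to press; the block starts 45 mm along x.
- mister: Bystander: white plastic mister bottle with a twist cap, 64 mm in diameter, 156 mm high, upright. Origin at the centre of its underside.
- emitter: Bystander: black ceramic heat emitter, 76 mm in diameter, 98 mm high, metal screw base up. Origin at the centre of its underside.
- bowl: Bystander: glass feeding bowl, 100 mm across, 36 mm high. Origin at the centre of its underside.
- hide: Bystander: brown resin rock hide, about 120 x 145 mm, 90 mm high. Origin at the centre of its underside.
Not all that is in view belongs to the job. Leave any yellow look-alike of the stop alone. What is shaped like the part that bears perch_center but orange or turquoise is not meant.

How it is judged:
By the outcome, as a careful person would: the job done as asked, in the order asked, and still so for the second after the job is handed in, while the arm keeps its last pose, push and grip.
It also fails if it takes over 62 s, if anything falls off the work surface, if the arm or the gripper's body presses on something with over 40 N, if the wrist force passes 120 N, or if a joint passes its speed limit or range.

## Working session

There is one attempt and no reset: what is moved stays moved. The work goes in short steps, Python scripts to look and compute and a shell command to move; the robot and the scene stay as the last step left them, time stands still between calls to the robot, and variables do not carry over. Pictures are saved under pics/ and viewed, and the job is handed in when it is done.

```bash
mkdir -p pics; ls; python3 - <<'E'
from station import r
import cv2
s=r.sense();print(s)
for n in("side","top","wrist"):
    c=r.capture(n);cv2.imwrite(f"pics/a_{n}.png",c["img"]);print(n,c["fx"],c["cx"],c["cy"],c["R"],c["t"])
E
```

```text
pics
{'time_s': 0.0, 'joints': array([-5.05010461e+01,  2.20912939e+01,  3.79399631e-01, -2.75674604e-02,
       -6.84098193e+01, -1.48169533e+01]), 'joint_velocities': array([ 0.05910375, -0.06127278,  0.08925063,  0.06565834,  0.06620257,
        0.02127878]), 'effort': array([ 3.82364333e-04, -3.90667498e+01,  1.87409341e+01,  4.21978891e+00,
        1.10209628e-02, -2.04368316e-04]), 'tcp_pos': array([ 0.26075581, -0.56735081,  0.22145507]), 'ee_rot': array([[-9.08713463e-01, -4.17419250e-01, -1.00594699e-03],
       [-4.17420447e-01,  9.08711434e-01,  1.92372244e-03],
       [ 1.11116756e-04,  2.16801532e-03, -9.99997644e-01]]), 'wrist_force': array([-0.63232791, -0.00723112, -0.17552995]), 'moment': array([ 0.05996479, -0.00168279,  0.00258932]), 'gripper_width': 1.0015539797028108}
side 484.56043686678674 316.4024391447522 198.96100559482957 [[-0.98452713 -0.17428942 -0.01815279]
 [-0.12316384  0.76195082 -0.63581571]
 [ 0.12464748 -0.62374205 -0.77162741]] [0.48847556 0.10791315 1.31499708]
top 443.0409367669945 323.99123111536176 197.92850013598309 [[ 0.00555428 -0.99993624 -0.00983198]
 [-0.98077109 -0.0035292  -0.19512971]
 [ 0.19508257  0.01072673 -0.98072816]] [1.27767229e-03 4.80795096e-01 1.41892289e+00]
wrist 309.70691628693146 321.41418449194595 202.74718679706592 [[-0.41613591  0.90930139  0.00137251]
 [ 0.87833445  0.40157261  0.25936081]
 [ 0.23528598  0.10913487 -0.96577952]] [ 0.62361457 -0.03297525  0.38986476]
```

View pics/a_side.png

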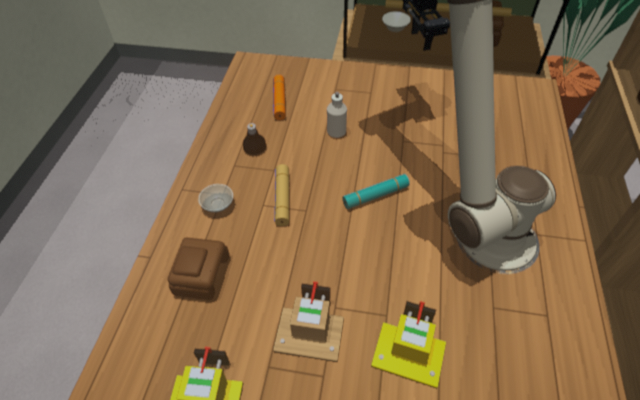

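View pics/a_top.png

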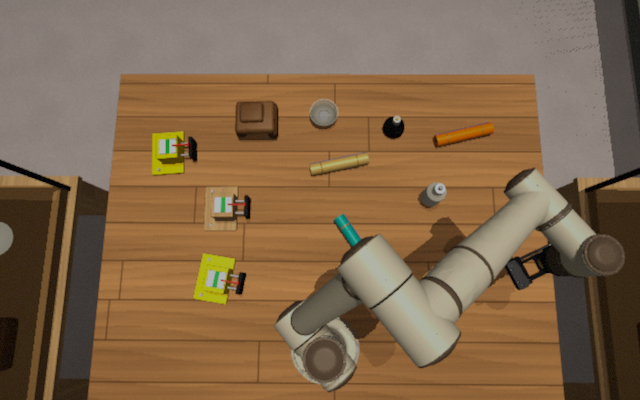

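View pics/a_wrist.png

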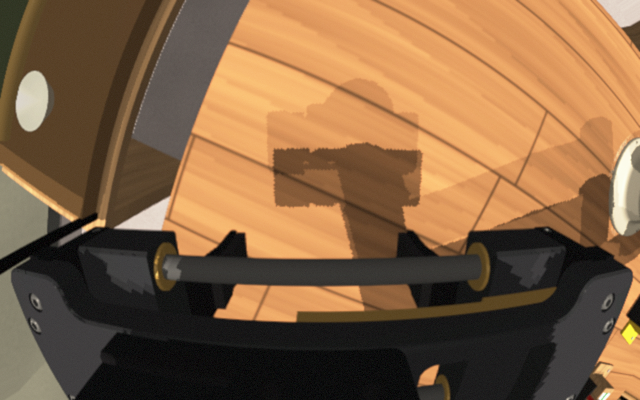

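In the top view the three rods are tan (310–368, 163), turquoise (347, 230) and orange (465, 134). The tan one is the bamboo perch. The three stops are pine (222, 208), yellow (170, 152) and yellow (215, 280), and the pine one is meant. I'll confirm both in enlarged crops.

```bash
cat > h.py <<'E'
import numpy as np
def ray(c,u,v):
    d=np.array([(u-c["cx"])/c["fx"],(v-c["cy"])/c["fy"],1.])
    R=np.array(c["R"]);t=np.array(c["t"]);return -R.T@t,R.T@d
def at(c,u,v,z):
    o,d=ray(c,u,v);return o+d*(z-o[2])/d[2]
def proj(c,X):
    p=np.array(c["R"])@np.array(X)+c["t"];return np.array([c["fx"]*p[0]/p[2]+c["cx"],c["fy"]*p[1]/p[2]+c["cy"]])
E
python3 - <<'E'
import cv2,numpy as np
t=cv2.imread("pics/a_top.png");s=cv2.imread("pics/a_side.png")
A=cv2.resize(t[140:240,195:395],None,fx=4,fy=4,interpolation=cv2.INTER_CUBIC)
cv2.imwrite("pics/b_top.png",A)
B=cv2.resize(s[155:235,240:320],(400,400),interpolation=cv2.INTER_CUBIC)
C=cv2.resize(s[275:355,270:350],(400,400),interpolation=cv2.INTER_CUBIC)
cv2.imwrite("pics/b_side.png",np.hstack([B,C]))
E
```

```text
(no output)
```

View pics/b_top.png

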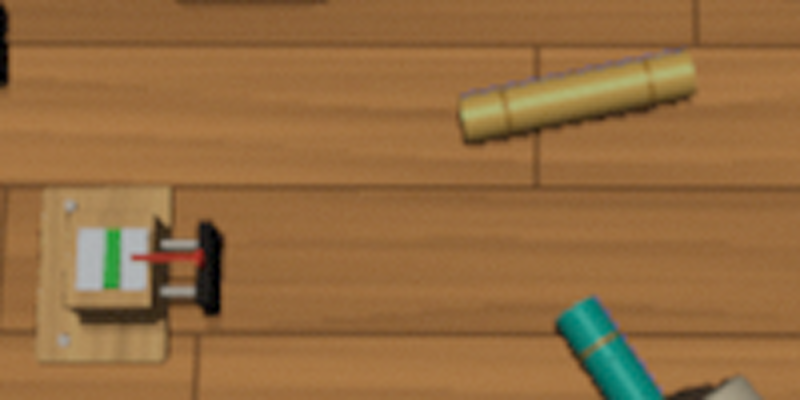

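View pics/b_side.png

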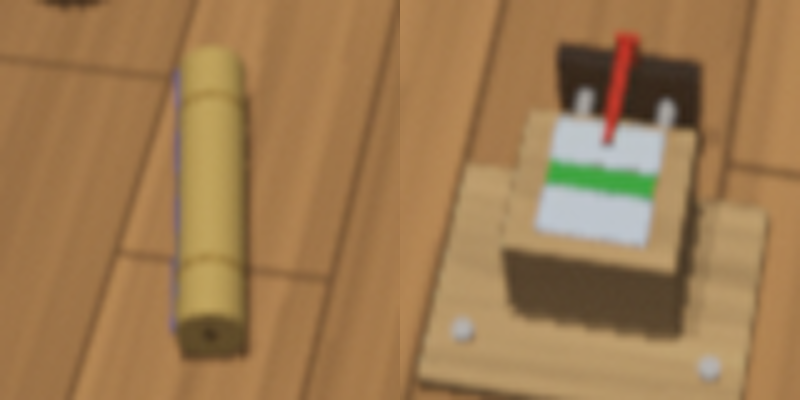

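The tan rod has the blue line on its far side, and the pine stop has a red pointer and green band, so both are confirmed. Next I'll measure the perch from its segmentation and the stop from a model fit.

```bash
python3 - <<'E'
import cv2,numpy as np
t=cv2.imread("pics/a_top.png");s=cv2.imread("pics/a_side.png")
cv2.imwrite("pics/c_top.png",cv2.resize(t[180:236,200:256],(560,560),interpolation=cv2.INTER_CUBIC))
cv2.imwrite("pics/c_side.png",cv2.resize(s[278:363,270:350],(560,595),interpolation=cv2.INTER_CUBIC))
E
```

```text
(no output)
```

View pics/c_top.png

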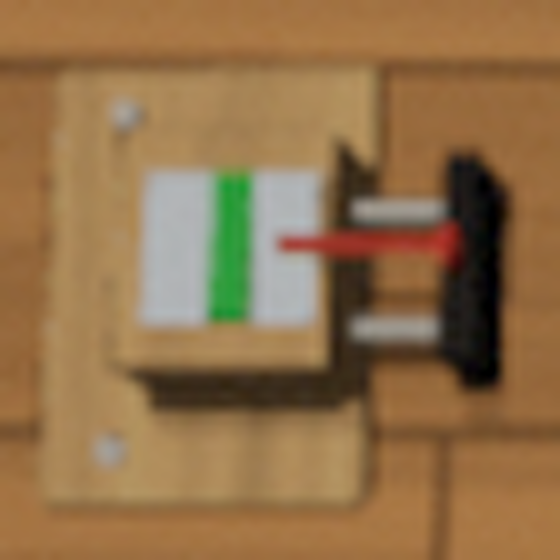

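View pics/c_side.png

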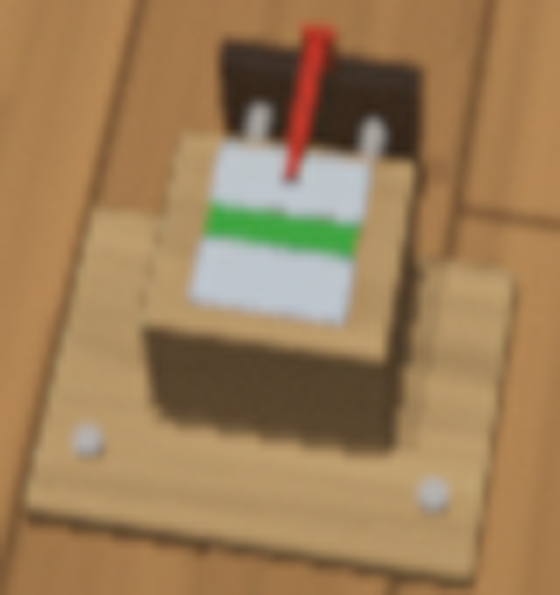

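```bash
python3 - <<'E'
import cv2,numpy as np
from station import r
from h import *
from scipy.optimize import least_squares
T=r.capture("top");S=r.capture("side")
S_=lambda u,v:(270+u/7-.4,278+v/7-.4); T_=lambda u,v:(200+u/10-.45,180+v/10-.45)
# stop-frame pts
obs=[(S,S_(183,138),(.045,-.04,.078)),(S,S_(417,162),(.045,.04,.078)),(S,S_(388,358),(.115,.04,.078)),(S,S_(147,325),(.115,-.04,.078)),
(T,T_(328,370),(.045,.04,.078)),(T,T_(118,372),(.115,.04,.078)),(T,T_(340,143),(.045,-.04,.078)),
(S,S_(222,40),(0,-.035,.064)),(S,S_(420,68),(0,.035,.064))]
def W(p,l):
    c,s=np.cos(p[2]),np.sin(p[2]);return np.array([p[0]+c*l[0]-s*l[1],p[1]+s*l[0]+c*l[1],l[2]])
f=lambda p:np.concatenate([proj(c,W(p,l))-uv for c,uv,l in obs])
q=least_squares(f,[.6,.25,1.57],loss='soft_l1');print("stop",q.x[:2],np.degrees(q.x[2]));print(f(q.x).reshape(-1,2).round(1))
for a,b in(((378,65),(368,500)),((60,68),(43,503))):
    d=at(T,*T_(*b),.006)-at(T,*T_(*a),.006);print("base yaw",np.degrees(np.arctan2(d[1],d[0]))+270-0)
d=at(S,*S_(470,580),.006)-at(S,*S_(30,515),.006);print(np.degrees(np.arctan2(d[1],d[0])))
print("top view face pts pred",[((proj(T,W(q.x,l))+.45-[200,180])*10).round() for l in((0,-.035,.064),(0,.035,.064),(0,-.035,.004),(0,.035,.004))])
# perch
for c,box,n in((T,(140,190,300,380),"T"),(S,(155,235,265,300),"S")):
    im=c["img"];hsv=cv2.cvtColor(im,cv2.COLOR_BGR2HSV);m=np.zeros(im.shape[:2],np.uint8)
    sub=cv2.inRange(hsv,(19,70,60),(32,255,255)) ;v0,v1,u0,u1=box;m[v0:v1,u0:u1]=sub[v0:v1,u0:u1]
    k,l,st,ce=cv2.connectedComponentsWithStats(m);i=1+np.argmax(st[1:,4]);print(n,st[i],ce[i]);m=(l==i).astype(np.uint8)
    p=cv2.boxPoints(cv2.minAreaRect(cv2.findNonZero(m)));print(p.tolist())
    cv2.imwrite(f"pics/m_{n}.png",m*255)
    np.save(f"m_{n}.npy",m)
# silhouette fit : perch cylinder
th=np.linspace(0,2*np.pi,60)
def sil(p,c):
    c_,s_=np.cos(p[2]),np.sin(p[2]);ax=np.array([c_,s_,0]);n=np.array([-s_,c_,0])
    pts=[proj(c,np.array([p[0],p[1],.02])+ax*e*.1+.02*(np.cos(t)*n+np.sin(t)*np.array([0,0,1]))) for e in(-1,1) for t in th]
    h=cv2.convexHull(np.array(pts,np.float32));m=np.zeros((1600,2560),np.uint8);cv2.fillPoly(m,[np.round((h+.5)*4).astype(int)],1)
    return cv2.resize(m.astype(np.float32),(640,400),interpolation=cv2.INTER_AREA)
ms={'T':np.load("m_T.npy"),'S':np.load("m_S.npy")}
def cost(p):return sum(np.abs(sil(p,c)-ms[n]).sum() for c,n in((T,'T'),(S,'S')))
from scipy.optimize import minimize
c0=at(T,339,164,.02);b=None
for y in(-80,-76,-72):
    o=minimize(cost,[c0[0],c0[1],np.radians(y)],method='Nelder-Mead',options=dict(initial_simplex=[[c0[0],c0[1],np.radians(y)],[c0[0]+.005,c0[1],np.radians(y)],[c0[0],c0[1]+.005,np.radians(y)],[c0[0],c0[1],np.radians(y+3)]]))
    print(o.x,np.degrees(o.x[2]),o.fun)
print(ms['T'].sum(),ms['S'].sum())
E
```

```text
stop [0.45214329 0.25455878] 91.41851582371112
[[-0.3 -1. ]
 [ 0.4 -0. ]
 [ 0.3  0.2]
 [-0.7  0.2]
 [-0.3  0.5]
 [-1.   0.7]
 [-0.9 -1.2]
 [-0.2 -0.5]
 [ 0.3 -0.9]]
base yaw 91.22153131202805
base yaw 91.12470858220266
-178.9317366619883
top view face pts pred [array([476., 152.]), array([473., 363.]), array([508., 188.]), array([505., 391.])]
T [310 153  59  22 607] [338.96046129 163.54695222]
[[308.8235168457031, 164.7058868408203], [367.0588073730469, 151.7646942138672], [369.3882141113281, 162.24705505371094], [311.1529235839844, 175.18824768066406]]
S [275 164  14  62 735] [281.99319728 193.95782313]
[[275.0, 164.0], [288.0, 164.0], [288.0, 225.0], [275.0, 225.0]]
[ 0.60658814 -0.04778331 -1.35729043] -77.76701319862698 209.875
[ 0.60667164 -0.04735612 -1.34871822] -77.27586185267832 203.8125
[ 0.60624756 -0.04680783 -1.34435848] -77.02606704449114 207.8125
607 735
```

```bash
python3 - <<'E'
import cv2,numpy as np
from station import r
from h import *
T=r.capture("top");S=r.capture("side")
out=[]
for c,(v0,v1,u0,u1) in((T,(145,182,303,375)),(S,(158,232,265,297))):
    k=8;im=cv2.resize(c["img"][v0:v1,u0:u1],None,fx=k,fy=k,interpolation=cv2.INTER_CUBIC)
    for p,col in(((.6066,-.0473,np.radians(-77.3)),(0,0,255)),):
        a=np.array([np.cos(p[2]),np.sin(p[2]),0]);n=np.array([-a[1],a[0],0])
        pts=np.array([proj(c,np.array([p[0],p[1],.02])+a*e*.1+.02*(np.cos(t)*n+np.sin(t)*np.array([0,0,1]))) for e in(-1,1) for t in np.linspace(0,6.28,80)],np.float32)
        h=cv2.convexHull(pts);cv2.polylines(im,[np.round((h+.5-[u0,v0])*k).astype(int)],True,col,1)
    out.append(im)
cv2.imwrite("pics/d1.png",out[0]);cv2.imwrite("pics/d2.png",out[1])
for n,u,v,z in(("bowl",323,113,.02),("emit",394,125,.09),("mister",436,193,.07),("hide",257,118,.05),("turq end",340,219,.02)):print(n,at(T,u,v,z))
E
```

```text
bowl [0.78984405 0.0089443  0.02      ]
emit [ 0.71961919 -0.22769109  0.09      ]
mister [ 0.49395953 -0.36144528  0.07      ]
hide [0.75911762 0.23492838 0.05      ]
turq end [ 0.4146684  -0.05008497  0.02      ]
```

View pics/d1.png

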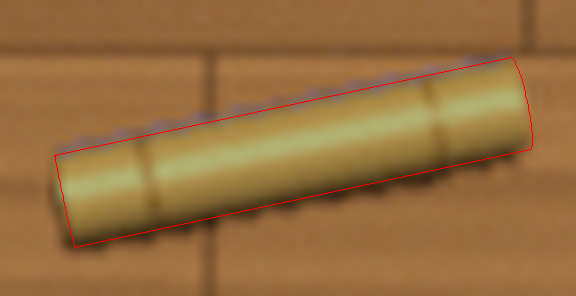

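View pics/d2.png

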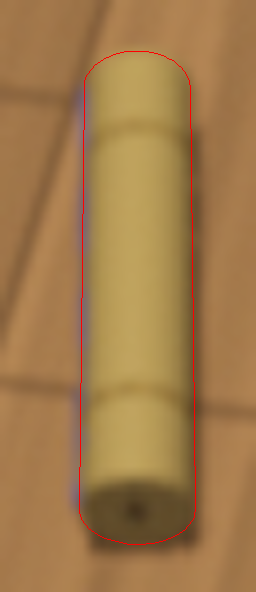

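```bash
python3 -m crank '[[-1,[0,0,0],[0,0,-0.175]],[-1,[0,0,0],[0,0,-0.175]],[-1,[0,0,0],[0,0,-0.175]],[-1,[0,0,0],[0,0,-0.175]],[-1,[0,0,0],[0,0,-0.175]],[-1,[0,0,0],[0,0,-0.175]],[-1,[0,0,0],[0,0,-0.175]],[-1,[0,0,0],[0,0,-0.175]]]' && python3 -m crank '[[-1,[0,0,0],[0,0,-0.175]],[-1,[0,0,0],[0,0,-0.16]],[-1,[0,0,0],[0,0,0]]]'
cat > d.py <<'E'
import sys,numpy as np
from station import r
s=r.sense();R=s["ee_rot"];p=s["tcp_pos"]
x,y,z,yaw=map(float,sys.argv[1:5])   # yaw = world angle of tool y axis
cy=np.degrees(np.arctan2(R[1,1],R[0,1]));dy=(yaw-cy+90)%180-90
a=np.radians(yaw);print("t",round(s["time_s"],2),"tcp",p.round(4),"yaw",round(cy,2),"tilt z",R[:,2].round(4))
print("tool shift/100mm",(R.T@(np.array([x,y,z])-p)*10).round(3),"wz units",round(-dy/45,4),"F",s["wrist_force"].round(2),"w",round(s["gripper_width"]*87,1))
E
python3 d.py .608 -.047 .22 12.6
```

```text
time_s: 1.15
tcp_pos: [0.261, -0.5678, 0.2225]
ee_rot: [[-0.035, -0.999, -0.0], [-0.999, 0.035, 0.0], [-0.0, 0.0, -1.0]]
wrist_force: [0.8, 0.3, -0.2]
gripper_width: 1.002
time_s: 1.45
tcp_pos: [0.261, -0.5678, 0.2225]
ee_rot: [[0.221, -0.975, -0.0], [-0.975, -0.221, 0.0], [-0.0, 0.0, -1.0]]
wrist_force: [0.1, -0.2, 0.5]
gripper_width: 0.997
t 1.45 tcp [ 0.261  -0.5678  0.2225] yaw -167.26 tilt z [-0.e+00  2.e-04 -1.e+00]
tool shift/100mm [-4.314 -4.534  0.026] wz units 0.0032 F [ 0.14 -0.23  0.46] w 86.8
```

```bash
python3 -m crank '[[-1,[-0.27,-0.283,0],[0,0,0]],[-1,[-0.27,-0.283,0],[0,0,0]],[-1,[-0.27,-0.283,0],[0,0,0]],[-1,[-0.27,-0.283,0],[0,0,0]],[-1,[-0.27,-0.283,0],[0,0,0]],[-1,[-0.27,-0.283,0],[0,0,0]],[-1,[-0.27,-0.283,0],[0,0,0]],[-1,[-0.27,-0.283,0],[0,0,0]]]' && python3 -m crank '[[-1,[-0.27,-0.283,0],[0,0,0]],[-1,[-0.27,-0.283,0],[0,0,0]],[-1,[-0.27,-0.283,0],[0,0,0]],[-1,[-0.27,-0.283,0],[0,0,0]],[-1,[-0.27,-0.283,0],[0,0,0]],[-1,[-0.27,-0.283,0],[0,0,0]],[-1,[-0.26,-0.28,0],[0,0,0]],[-1,[-0.26,-0.28,0],[0,0,0]]]' && python3 -m crank '[[-1,[0,0,0],[0,0,0]],[-1,[0,0,0],[0,0,0]]]'
python3 d.py .608 -.047 .03 12.6
python3 -c "
from station import r;import cv2
cv2.imwrite('pics/e.png',r.capture('wrist')['img'])"
```

```text
time_s: 2.25
tcp_pos: [0.4348, -0.3058, 0.2228]
ee_rot: [[0.218, -0.976, 0.001], [-0.976, -0.218, -0.0], [0.0, -0.0, -1.0]]
wrist_force: [0.3, -1.4, -0.3]
gripper_width: 1.003
time_s: 3.05
tcp_pos: [0.6078, -0.0472, 0.2227]
ee_rot: [[0.218, -0.976, 0.0], [-0.976, -0.218, -0.0], [0.0, -0.0, -1.0]]
wrist_force: [0.0, -0.2, -0.3]
gripper_width: 0.999
time_s: 3.25
tcp_pos: [0.6071, -0.0479, 0.2221]
ee_rot: [[0.22, -0.975, -0.001], [-0.975, -0.22, -0.0], [-0.0, 0.001, -1.0]]
wrist_force: [0.1, -0.7, 0.0]
gripper_width: 1.001
t 3.25 tcp [ 0.6071 -0.0479  0.2221] yaw -167.28 tilt z [-1.e-03 -1.e-04 -1.e+00]
tool shift/100mm [-0.007 -0.012  1.921] wz units 0.0027 F [ 0.07 -0.75  0.03] w 87.1
```

View pics/e.png

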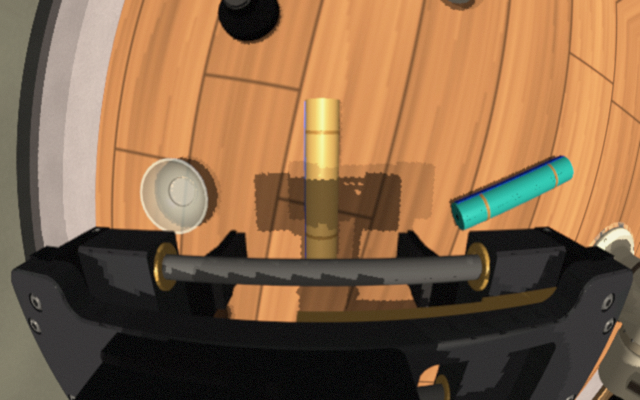

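The wrist view shows the rod centred between the open fingers (u 305–340), parallel to the tool axis, with the blue line on its left at u≈305. I'll descend around it.

```bash
python3 -m crank '[[-1,[0,0,0.4],[0,0,0]],[-1,[0,0,0.4],[0,0,0]],[-1,[0,0,0.4],[0,0,0]],[-1,[0,0,0.4],[0,0,0]],[-1,[0,0,0.3],[0,0,0]],[-1,[0,0,0.15],[0,0,0]],[-1,[0,0,0.07],[0,0,0]],[-1,[0,0,0],[0,0,0]]]' && python3 -m crank '[[-0.15,[0,0,0],[0,0,0]],[-0.15,[0,0,0],[0,0,0]],[-0.15,[0,0,0],[0,0,0]],[-0.15,[0,0,0],[0,0,0]],[-0.15,[0,0,0],[0,0,0]]]'
python3 d.py .608 -.047 .01 12.6
python3 - <<'E'
from station import r;import cv2,numpy as np
T=r.capture('top')['img'];S=r.capture('side')['img']
cv2.imwrite('pics/f.png',np.hstack([cv2.resize(T[120:200,290:390],(400,320),interpolation=2),cv2.resize(S[150:240,240:340],(356,320),interpolation=2)]))
cv2.imwrite('pics/f2.png',r.capture('wrist')['img'])
E
```

```text
time_s: 4.1
tcp_pos: [0.6064, -0.0496, 0.0102]
ee_rot: [[0.219, -0.976, -0.001], [-0.976, -0.219, -0.0], [0.0, 0.001, -1.0]]
wrist_force: [-0.5, 0.4, 0.1]
gripper_width: 0.997
time_s: 4.6
tcp_pos: [0.6073, -0.0485, 0.011]
ee_rot: [[0.221, -0.975, 0.001], [-0.975, -0.221, 0.0], [0.0, -0.001, -1.0]]
wrist_force: [-0.3, -0.1, -0.3]
gripper_width: 0.637
t 4.6 tcp [ 0.6073 -0.0485  0.011 ] yaw -167.24 tilt z [ 7.e-04  1.e-04 -1.e+00]
tool shift/100mm [-0.013 -0.01   0.01 ] wz units 0.0036 F [-0.26 -0.13 -0.32] w 55.5
```

View pics/f.png

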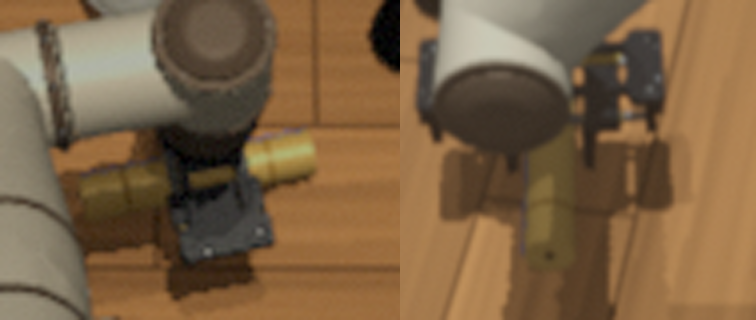

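View pics/f2.png

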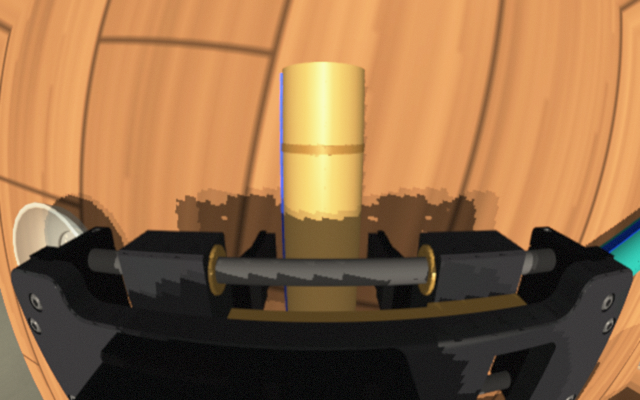

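```bash
python3 -m crank '[[-0.08,[0,0,0],[0,0,0]],[-0.08,[0,0.02,0],[0,0,0]],[-0.08,[0,0.02,0],[0,0,0]],[-0.08,[0,0.02,0],[0,0,0]],[-0.08,[0,0.02,0],[0,0,0]],[-0.08,[0,0.02,0],[0,0,0]],[-0.08,[0,0.02,0],[0,0,0]],[-0.08,[0,0.02,0],[0,0,0]]]'
python3 - <<'E'
from station import r;import cv2,numpy as np
cv2.imwrite('pics/g.png',r.capture('wrist')['img'])
E
```

```text
time_s: 5.55
tcp_pos: [0.5933, -0.0518, 0.0106]
ee_rot: [[0.221, -0.975, 0.0], [-0.975, -0.221, 0.0], [0.0, -0.0, -1.0]]
wrist_force: [-0.1, -0.6, -0.2]
gripper_width: 0.537
```

View pics/g.png

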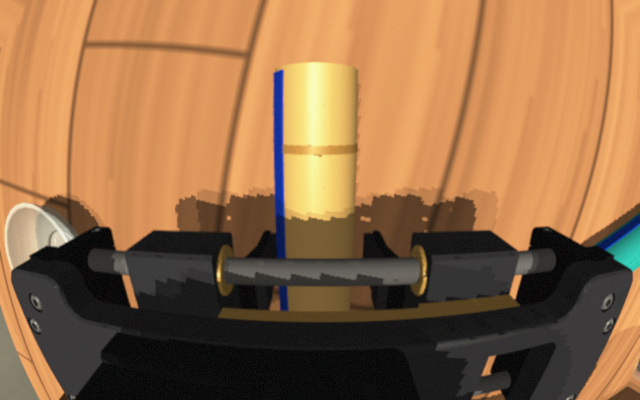

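The rod is rolling: the blue line is now a visible band at u 274–284 on a rod spanning 274–357. I'll continue.

```bash
python3 -m crank '[[-0.08,[0,0.02,0],[0,0,0]],[-0.08,[0,0.02,0],[0,0,0]],[-0.08,[0,0.02,0],[0,0,0]],[-0.08,[0,0.02,0],[0,0,0]],[-0.08,[0,0.02,0],[0,0,0]],[-0.08,[0,0.02,0],[0,0,0]],[-0.08,[0,0.02,0],[0,0,0]],[-0.08,[0,0.015,0],[0,0,0]]]'
python3 -m crank '[[-0.08,[0,0.01,0],[0,0,0]],[-0.08,[0,0.005,0],[0,0,0]],[-0.08,[0,0,0],[0,0,0]]]'
python3 d.py .608 -.047 .01 12.6
python3 - <<'E'
from station import r;import cv2,numpy as np
cv2.imwrite('pics/g2.png',r.capture('wrist')['img'])
E
```

```text
time_s: 6.4
tcp_pos: [0.578, -0.0552, 0.0105]
ee_rot: [[0.221, -0.975, -0.0], [-0.975, -0.221, -0.0], [-0.0, 0.0, -1.0]]
wrist_force: [-0.1, -0.1, 0.1]
gripper_width: 0.539
time_s: 6.7
tcp_pos: [0.5768, -0.0555, 0.0105]
ee_rot: [[0.221, -0.975, -0.0], [-0.975, -0.221, -0.0], [-0.0, 0.0, -1.0]]
wrist_force: [0.3, 0.4, -1.1]
gripper_width: 0.541
t 6.7 tcp [ 0.5768 -0.0555  0.0105] yaw -167.24 tilt z [-1.e-04 -0.e+00 -1.e+00]
tool shift/100mm [-0.014 -0.323  0.005] wz units 0.0035 F [ 0.28  0.38 -1.05] w 47.1
```

View pics/g2.png

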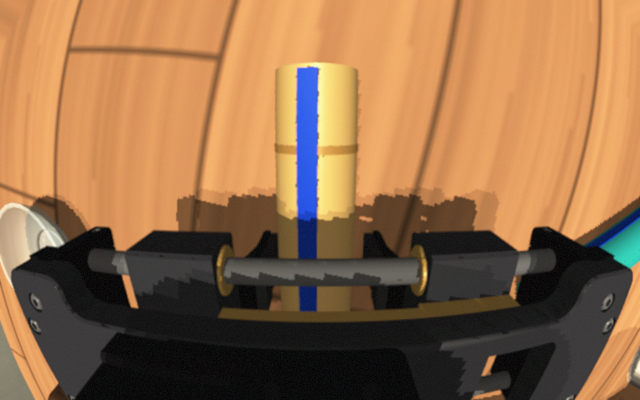

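The line is at u≈308 on a rod centred at 317, so about 12° (≈4.3 mm) short. Closing will contribute about 2–3 mm of roll. I'll nudge 2 mm, then close.

```bash
python3 -m crank '[[-0.08,[0,0.01,0],[0,0,0]],[-0.08,[0,0.01,0],[0,0,0]],[-0.03,[0,0,0],[0,0,0]],[0.02,[0,0,0],[0,0,0]],[0.05,[0,0,0],[0,0,0]],[0.05,[0,0,0],[0,0,0]]]'
cat > w.py <<'E'
import sys,cv2,numpy as np
from station import r
c=r.capture('wrist');im=c['img'];cv2.imwrite(sys.argv[1],im)
R=np.array(c['R']);t=np.array(c['t'])
def W(u,v,z):
    d=np.array([u-c['cx'],v-c['cy']]);rr=np.hypot(*d);th=rr/c['fx'];d=d/rr*np.sin(th)
    q=R.T@np.array([*d,np.cos(th)]);o=-R.T@t;return o+q*(z-o[2])/q[2]
def P(X):
    q=R@np.array(X)+t;th=np.arctan2(np.hypot(q[0],q[1]),q[2]);n=np.hypot(q[0],q[1])
    return np.array([c['cx'],c['cy']])+c['fx']*th*q[:2]/n
hsv=cv2.cvtColor(im,cv2.COLOR_BGR2HSV);b=cv2.inRange(hsv,(110,150,60),(130,255,255));b[:,:200]=0;b[:,450:]=0
s=r.sense();Rt=s['ee_rot']
pl,pr=[],[]
for v in range(80,205,5):
    x=np.where(b[v])[0]
    if len(x)>3:
        pl.append(W(x.min()-.5,v,.0198));pr.append(W(x.max()+.5,v,.0198))
    
# blue edges at z~.0395 in tool frame y
f=lambda p:np.median([(Rt.T@(q-s['tcp_pos']))[1] for q in p])
for z in(.0395,):
    L=[];M=[]
    Ps=[]
    for v in range(80,225,4):
        x=np.where(b[v])[0]
        if len(x)>3:
            a=W(x.min()-.5,v,z);e=W(x.max()+.5,v,z);L.append(a);M.append(e);Ps.append((a+e)/2)
    Ps=np.array(Ps);d=Ps[0]-Ps[-1]
    print("stripe tool-y edges mm",1e3*f(L),1e3*f(M),"stripe yaw",np.degrees(np.arctan2(d[1],d[0])))
# rod silhouette edges: v=100,180 hue yellow vs wood
for v in(100,120,180):
    print(v,"blue",np.where(b[v])[0][[0,-1]],'sil pred if rod at tool y=0:')
    
    # predicted tangents for rod centred at tool y0
o=-R.T@t
print("cam y in tool",1e3*(Rt.T@(o-s['tcp_pos'])), "F",s['wrist_force'].round(2),"w",s['gripper_width']*87,'tcp',s['tcp_pos'].round(4),'t',s['time_s'])
E
python3 w.py pics/g3.png
```

```text
time_s: 7.35
tcp_pos: [0.5749, -0.0559, 0.0106]
ee_rot: [[0.221, -0.975, 0.0], [-0.975, -0.221, 0.0], [-0.0, -0.0, -1.0]]
wrist_force: [1.2, -0.4, -0.2]
gripper_width: 0.48
stripe tool-y edges mm -3.5345073328900147 4.636922492544238 stripe yaw -77.6743573131432
100 blue [315 332] sil pred if rod at tool y=0:
120 blue [315 332] sil pred if rod at tool y=0:
180 blue [314 331] sil pred if rod at tool y=0:
cam y in tool [ 6.95557799e+01  1.30090018e-01 -1.62617098e+02] F [ 0.84 -0.29 -0.12] w 41.2589458047585 tcp [ 0.5749 -0.0559  0.0106] t 7.4
```

View pics/g3.png

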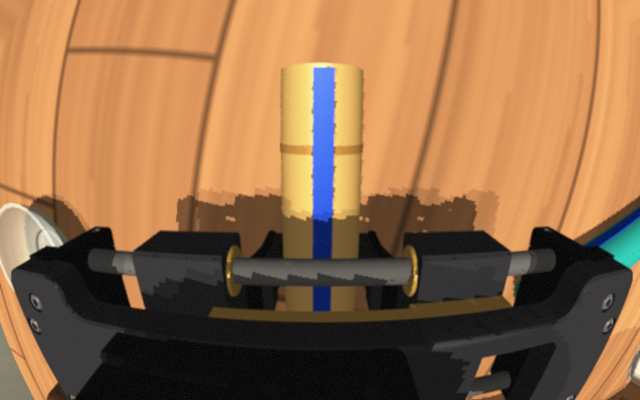

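The line is now on top: stripe u 313–335 on a rod spanning 281–362, about 1.5° off. I'll grip fully.

```bash
python3 -m crank '[[0.3,[0,0,0],[0,0,0]],[1,[0,0,0],[0,0,0]],[1,[0,0,0],[0,0,0]],[1,[0,0,0],[0,0,0]]]'; python3 w.py pics/g4.png; python3 d.py .4538 .165 .012 1.2
```

```text
time_s: 7.8
tcp_pos: [0.5751, -0.0559, 0.0106]
ee_rot: [[0.221, -0.975, 0.0], [-0.975, -0.221, 0.0], [0.0, -0.0, -1.0]]
wrist_force: [0.5, -0.1, -0.4]
gripper_width: 0.449
stripe tool-y edges mm -2.2105016241324504 6.068195420817365 stripe yaw -77.782393298077
100 blue [318 336] sil pred if rod at tool y=0:
120 blue [317 335] sil pred if rod at tool y=0:
180 blue [316 335] sil pred if rod at tool y=0:
cam y in tool [ 6.95963006e+01  1.60427833e-01 -1.62621793e+02] F [ 0.3   0.66 -0.02] w 39.521804576387716 tcp [ 0.5751 -0.0559  0.0106] t 7.85
t 7.85 tcp [ 0.5751 -0.0559  0.0106] yaw -167.24 tilt z [ 4.e-04  1.e-04 -1.e+00]
tool shift/100mm [-2.422  0.695 -0.014] wz units 0.2569 F [ 0.3   0.66 -0.02] w 39.5
```

View pics/g4.png

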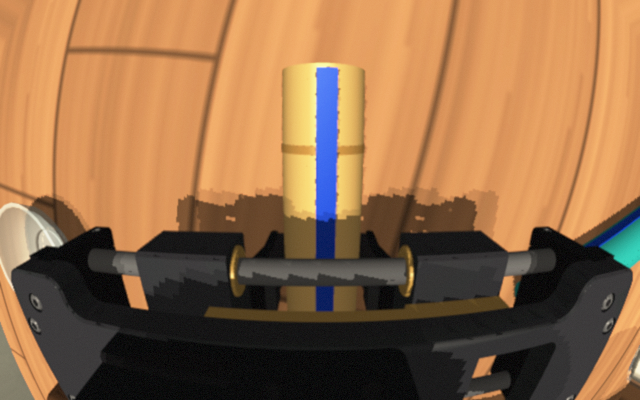

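Gripping rolled it a little further, to about 4–5° past top. I'll correct this by tilting the held rod back slightly with a 1 mm lift, then measure again.

```bash
python3 -m crank '[[1,[0,0,-0.01],[-0.05,0,0]],[1,[0,0,-0.005],[-0.05,0,0]],[1,[0,0,0],[0,0,0]],[1,[0,0,0],[0,0,0]]]'; python3 w.py pics/g5.png
cat >> w.py <<'E'
E
python3 - <<'E'
import cv2
im=cv2.imread('pics/g5.png');cv2.imwrite('pics/g5c.png',cv2.resize(im[50:220,250:400],None,fx=4,fy=3.5,interpolation=2))
E
```

```text
time_s: 8.25
tcp_pos: [0.5743, -0.0559, 0.0114]
ee_rot: [[0.22, -0.972, -0.077], [-0.975, -0.22, -0.017], [-0.0, 0.079, -0.997]]
wrist_force: [-0.4, 0.1, -2.0]
gripper_width: 0.453
stripe tool-y edges mm -2.4355647550356685 5.856444978062536 stripe yaw -77.80093515378107
100 blue [318 336] sil pred if rod at tool y=0:
120 blue [317 335] sil pred if rod at tool y=0:
180 blue [317 334] sil pred if rod at tool y=0:
cam y in tool [ 6.95582724e+01 -3.38863852e-02 -1.62536956e+02] F [-0.18 -0.44 -1.78] w 39.168099506937786 tcp [ 0.5741 -0.056   0.0115] t 8.3
```

View pics/g5c.png

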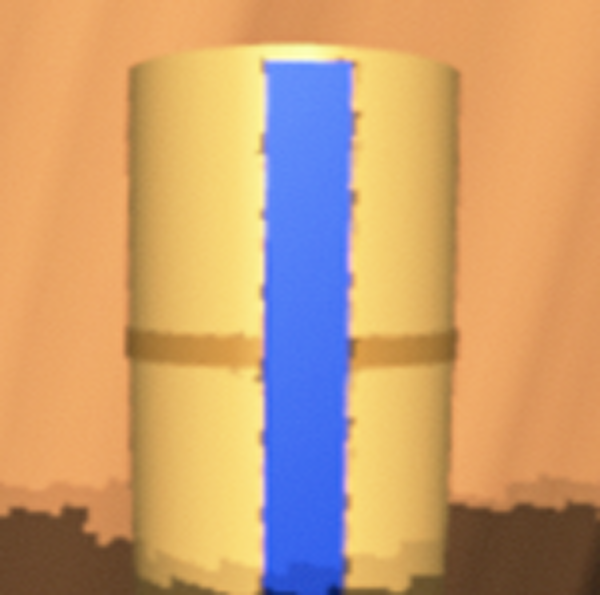

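In the tool frame the stripe is +1.5 mm (≈4.4°), which the 4.5° tilt cancels, so the line is up to within about 1°. The −1.8 N wrist reading means the rod is just clear of the bench. Now I'll turn it to the buffer's heading.

```bash
python3 -m crank '[[1,[0,0,0],[0,-0.005,0.064]],[1,[0,0,0],[0,-0.005,0.064]],[1,[0,0,0],[0,-0.005,0.064]],[1,[0,0,0],[0,-0.005,0.064]],[1,[0,0,0],[0,0,0]]]'; python3 d.py .4545 .138 .012 1.2; python3 w.py pics/g6.png
```

```text
time_s: 8.8
tcp_pos: [0.5743, -0.0561, 0.012]
ee_rot: [[0.021, -0.997, -0.079], [-1.0, -0.021, -0.002], [-0.0, 0.079, -0.997]]
wrist_force: [-0.2, 0.5, -1.2]
gripper_width: 0.452
t 8.8 tcp [ 0.5743 -0.0561  0.012 ] yaw -178.82 tilt z [-0.0787 -0.0016 -0.9969]
tool shift/100mm [-1.965  1.154  0.091] wz units -0.0004 F [-0.21  0.47 -1.2 ] w 39.4
stripe tool-y edges mm -1.9069885788524323 6.546259777382901 stripe yaw -89.35963406872142
100 blue [318 336] sil pred if rod at tool y=0:
120 blue [317 336] sil pred if rod at tool y=0:
180 blue [317 335] sil pred if rod at tool y=0:
cam y in tool [  69.67400113    0.49369232 -162.57824873] F [ 0.11  0.35 -1.51] w 39.25764479248084 tcp [ 0.5744 -0.0561  0.012 ] t 8.85
```

```bash
python3 -m crank '[[1,[-0.1,0.05,0.004],[0,0,0]],[1,[-0.2,0.1,0.008],[0,0,0]],[1,[-0.25,0.15,0.012],[0,0,0]],[1,[-0.25,0.15,0.012],[0,0,0]],[1,[-0.25,0.15,0.012],[0,0,0]],[1,[-0.25,0.15,0.012],[0,0,0]],[1,[-0.25,0.15,0.012],[0,0,0]],[1,[-0.2,0.13,0.01],[0,0,0]]]'; python3 -m crank '[[1,[-0.15,0.084,0.007],[0,0,0]],[1,[-0.065,0.04,0.003],[0,0,0]],[1,[0,0,0],[0,0,0]]]';python3 d.py .4545 .138 .012 1.2
cat > v.py <<'E'
import sys,cv2,numpy as np
from station import r
T=r.capture('top')['img'];S=r.capture('side')['img']
cv2.imwrite(sys.argv[1],np.hstack([cv2.resize(T[170:250,195:295],(400,320),interpolation=2),cv2.resize(S[240:340,260:360],(400,400),interpolation=2)[:320]]))
E
python3 v.py pics/h1.png; python3 w.py pics/h1w.png
```

```text
time_s: 9.65
tcp_pos: [0.4666, 0.1184, 0.0121]
ee_rot: [[0.023, -0.997, -0.078], [-1.0, -0.023, -0.002], [-0.0, 0.078, -0.997]]
wrist_force: [0.0, 0.2, -2.0]
gripper_width: 0.454
time_s: 9.95
tcp_pos: [0.4545, 0.1389, 0.0121]
ee_rot: [[0.023, -0.997, -0.078], [-1.0, -0.023, -0.002], [-0.0, 0.078, -0.997]]
wrist_force: [0.8, -0.0, -1.3]
gripper_width: 0.453
t 9.95 tcp [0.4545 0.1389 0.0121] yaw -178.66 tilt z [-0.0783 -0.0018 -0.9969]
tool shift/100mm [0.009 0.    0.001] wz units 0.0031 F [ 0.75 -0.04 -1.34] w 39.4
stripe tool-y edges mm -1.97028386957737 6.2738659634857905 stripe yaw -89.12494013683677
100 blue [317 336] sil pred if rod at tool y=0:
120 blue [317 335] sil pred if rod at tool y=0:
180 blue [317 334] sil pred if rod at tool y=0:
cam y in tool [  69.37413373    0.42308406 -162.65947292] F [-0.02 -0.03 -1.71] w 39.42394665150431 tcp [0.4553 0.1378 0.0119] t 10.1
```

View pics/h1.png

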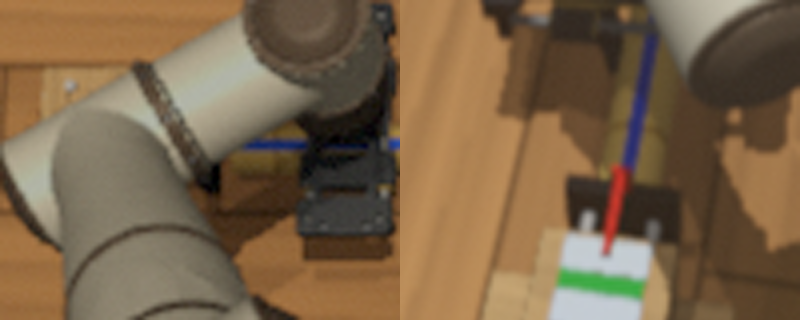

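View pics/h1w.png

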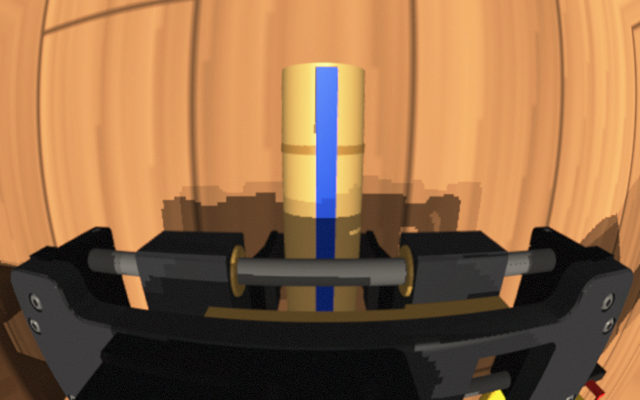

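The side view shows the rod end close in front of the plate, with the blue line running nearly into the pointer. I'll measure the line's lateral position against the buffer's centre.

```bash
cat > m.py <<'E'
import cv2,numpy as np
from station import r
from h import *
for n,(v0,v1,u0,u1) in(("side",(235,285,405-10-0,440)),("top",(195,215,250,270))):
    c=r.capture(n)
    if n=="side":v0,v1,u0,u1=235,290,400,440
    hsv=cv2.cvtColor(c["img"],cv2.COLOR_BGR2HSV)
    b=cv2.inRange(hsv,(108,90,40),(135,255,255))
    k,l,st,ce=cv2.connectedComponentsWithStats(b)
    for i in range(1,k):
        if st[i,4]<12: continue
        v,u=np.where(l==i);w=at(c,np.median(u),np.median(v),.041)
        P=np.array([at(c,a,e,.041) for a,e in zip(u,v)])
        if abs(P[:,0].mean()-.455)>.04: continue
        fit=np.polyfit(P[:,1],P[:,0],1) if np.ptp(P[:,1])>.02 else None
        print(n,st[i],"x mean",P[:,0].mean().round(4),"y range",P[:,1].min().round(4),P[:,1].max().round(4),"slope deg",None if fit is None else np.degrees(fit[0]).round(2),"x at face .26:",None if fit is None else np.polyval(fit,.26).round(4))
    hs=cv2.inRange(hsv,(0,150,90),(6,255,255))|cv2.inRange(hsv,(174,150,90),(180,255,255))
    k,l,st,ce=cv2.connectedComponentsWithStats(hs)
    for i in range(1,k):
        v,u=np.where(l==i);P=np.array([at(c,a,e,.085) for a,e in zip(u,v)])
        if len(u)>8 and abs(P[:,0].mean()-.45)<.05:
            f=np.polyfit(P[:,1],P[:,0],1);print(n,"red",P.min(0).round(4),P.max(0).round(4),"slope",np.degrees(f[0]).round(2),"x mean",P[:,0].mean().round(4))
E
python3 m.py
```

```text
side [316 249   8  32  81] x mean 0.4549 y range 0.1361 0.2291 slope deg -0.82 x at face .26: 0.4539
side red [0.4473 0.2574 0.085 ] [0.4566 0.307  0.085 ] slope -1.58 x mean 0.4519
top [256 205  17   2  31] x mean 0.4556 y range 0.1758 0.229 slope deg -0.54 x at face .26: 0.455
top [293 205  19   2  38] x mean 0.4562 y range 0.0464 0.1062 slope deg -0.21 x at face .26: 0.4555
```

```bash
python3 -m crank '[[1,[0,0.008,0],[0,0.001,-0.012]],[1,[-0.05,0,0],[0,0,0]],[1,[-0.05,0,0],[0,0,0]],[1,[-0.05,0,0],[0,0,0]],[1,[-0.05,0,0],[0,0,0]],[1,[0,0,0],[0,0,0]]]'; python3 d.py .4545 .17 .012 1.2;python3 m.py
```

```text
time_s: 10.8
tcp_pos: [0.4536, 0.1581, 0.0119]
ee_rot: [[0.031, -0.996, -0.079], [-1.0, -0.031, -0.003], [0.001, 0.079, -0.997]]
wrist_force: [2.4, -3.1, -1.4]
gripper_width: 0.451
t 10.8 tcp [0.4536 0.1581 0.0119] yaw -178.24 tilt z [-0.0788 -0.0035 -0.9969]
tool shift/100mm [-0.118 -0.013 -0.002] wz units 0.0124 F [ 2.38 -3.14 -1.43] w 39.2
side [316 256   7  28  70] x mean 0.4531 y range 0.1576 0.2373 slope deg -1.15 x at face .26: 0.4519
side red [0.4469 0.2657 0.085 ] [0.4566 0.307  0.085 ] slope -0.76 x mean 0.4517
top [250 205  16   3  33] x mean 0.4525 y range 0.199 0.2488 slope deg -0.47 x at face .26: 0.4522
top [286 205  20   2  40] x mean 0.4561 y range 0.0663 0.1294 slope deg -0.21 x at face .26: 0.4555
```

```bash
python3 -m crank '[[1,[-0.03,0,0],[0,0,0]],[1,[-0.03,0,0],[0,0,0]],[1,[-0.02,0,0],[0,0,0]],[1,[0,0,0],[0,0,0]],[1,[0,0,0],[0,0,0]]]'; python3 d.py .4545 .17 .012 1.2;python3 m.py;python3 w.py pics/i1w.png;python3 v.py pics/i1.png
```

```text
time_s: 11.4
tcp_pos: [0.453, 0.1645, 0.0118]
ee_rot: [[0.029, -0.996, -0.08], [-1.0, -0.029, -0.005], [0.002, 0.08, -0.997]]
wrist_force: [3.1, -6.8, -1.4]
gripper_width: 0.453
t 11.4 tcp [0.453  0.1645 0.0118] yaw -178.35 tilt z [-0.0799 -0.0045 -0.9968]
tool shift/100mm [-0.054 -0.016 -0.004] wz units 0.01 F [ 3.08 -6.8  -1.41] w 39.4
side [316 258   7  30  70] x mean 0.4527 y range 0.164 0.2479 slope deg -1.13 x at face .26: 0.4517
side red [0.4473 0.2727 0.085 ] [0.4566 0.307  0.085 ] slope -2.39 x mean 0.4519
top [248 205  16   3  34] x mean 0.4526 y range 0.2056 0.2554 slope deg -1.01 x at face .26: 0.4521
top [284 205  20   2  40] x mean 0.4561 y range 0.073 0.1361 slope deg -0.21 x at face .26: 0.4555
stripe tool-y edges mm -1.6408664234188668 6.6038227468338295 stripe yaw -89.27906594859172
100 blue [318 337] sil pred if rod at tool y=0:
120 blue [318 336] sil pred if rod at tool y=0:
180 blue [318 335] sil pred if rod at tool y=0:
cam y in tool [  69.61639924    0.32024929 -162.60726512] F [ 3.97 -8.26 -2.22] w 39.07188355558225 tcp [0.453  0.1644 0.0118] t 11.55
```

View pics/i1.png

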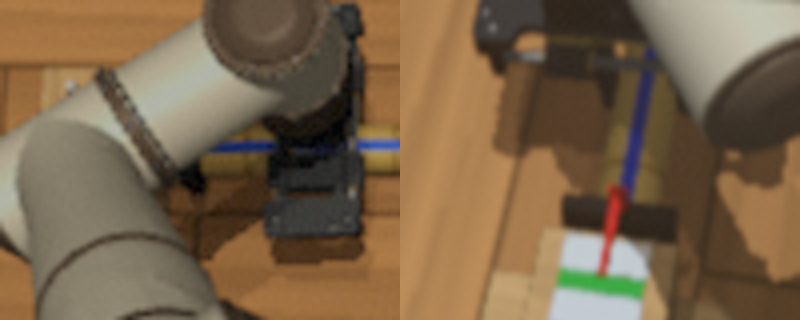

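View pics/i1w.png

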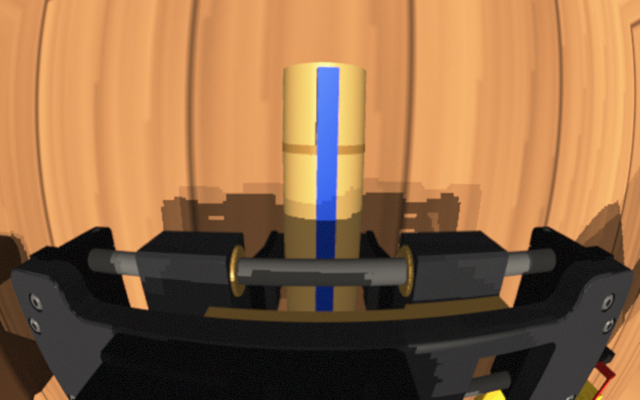

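Now about 7 N and square; the pointer tip is reaching the band's front edge. I'll advance 5 mm more with a small lateral relief.

```bash
python3 -m crank '[[1,[-0.02,-0.003,0],[0,0,0]],[1,[-0.02,-0.003,0],[0,0,0]],[1,[-0.01,0,0],[0,0,0]],[1,[0,0,0],[0,0,0]],[1,[0,0,0],[0,0,0]]]'; for i in 1 2 3; do python3 -m crank '[[1,[0,0,0],[0,0,0]]]'|grep -E 'force|pos'; done;python3 m.py;python3 v.py pics/i2.png
```

```text
time_s: 12.15
tcp_pos: [0.4529, 0.1686, 0.0116]
ee_rot: [[0.029, -0.996, -0.081], [-1.0, -0.028, -0.006], [0.004, 0.082, -0.997]]
wrist_force: [3.7, -11.3, -1.3]
gripper_width: 0.449
tcp_pos: [0.4528, 0.1685, 0.0116]
wrist_force: [4.1, -10.2, -1.2]
tcp_pos: [0.4529, 0.1685, 0.0116]
wrist_force: [3.3, -9.6, -1.1]
tcp_pos: [0.4528, 0.1685, 0.0116]
wrist_force: [3.1, -10.5, -0.9]
side [315 260   7  30  71] x mean 0.4527 y range 0.1699 0.2533 slope deg -1.41 x at face .26: 0.4515
side red [0.4469 0.2757 0.085 ] [0.4565 0.307  0.085 ] slope -2.41 x mean 0.4517
top [247 205  16   3  32] x mean 0.4526 y range 0.209 0.2587 slope deg -0.36 x at face .26: 0.4524
top [283 205  20   2  40] x mean 0.4561 y range 0.0763 0.1394 slope deg -0.21 x at face .26: 0.4555
```

View pics/i2.png

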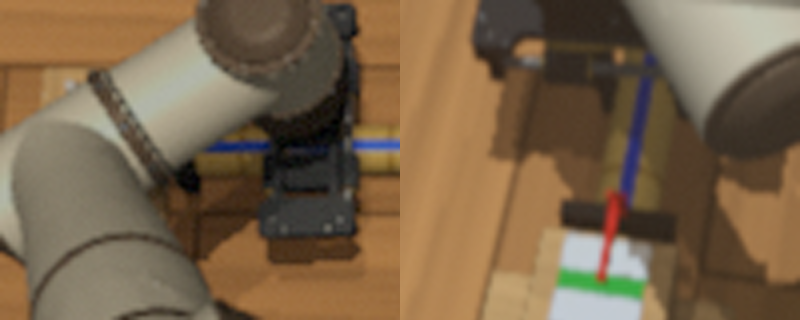

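```bash
python3 -m crank '[[1,[0,-0.006,0],[0,0,0]],[1,[0,-0.006,0],[0,0,0]],[1,[0,0,0],[0,0,0]],[1,[0,0,0],[0,0,0]]]'; for i in 1 2 3; do python3 -m crank '[[1,[0,0,0],[0,0,0]]]'|grep -E 'force|pos'; done;python3 m.py; python3 w.py pics/i3w.png; python3 - <<'E'
from station import r;import cv2,numpy as np
c=r.capture('side')['img']
cv2.imwrite('pics/i3.png',np.hstack([cv2.resize(c[270:330,290:350],(420,420),interpolation=2),cv2.resize(cv2.imread('pics/i3w.png')[50:230,250:400],(380,420),interpolation=2)]))
E
```

```text
time_s: 13.05
tcp_pos: [0.4532, 0.1682, 0.0114]
ee_rot: [[0.029, -0.996, -0.083], [-1.0, -0.029, -0.007], [0.005, 0.083, -0.997]]
wrist_force: [1.8, -10.4, -0.5]
gripper_width: 0.451
tcp_pos: [0.4532, 0.1682, 0.0114]
wrist_force: [1.3, -9.3, -0.7]
tcp_pos: [0.4532, 0.1682, 0.0114]
wrist_force: [1.8, -10.0, -0.8]
tcp_pos: [0.4532, 0.1682, 0.0114]
wrist_force: [1.2, -9.5, -0.6]
side [315 260   7  30  72] x mean 0.4529 y range 0.1699 0.2533 slope deg -1.49 x at face .26: 0.4517
side red [0.4469 0.2757 0.085 ] [0.4565 0.307  0.085 ] slope -1.43 x mean 0.4516
top [247 205  16   3  34] x mean 0.4527 y range 0.209 0.2589 slope deg -0.81 x at face .26: 0.4524
top [283 205  20   3  41] x mean 0.456 y range 0.0763 0.1394 slope deg -0.78 x at face .26: 0.4539
stripe tool-y edges mm -2.070429641897851 6.595257736879607 stripe yaw -89.27828664563057
100 blue [318 337] sil pred if rod at tool y=0:
120 blue [318 336] sil pred if rod at tool y=0:
180 blue [317 335] sil pred if rod at tool y=0:
cam y in tool [  69.60703454    0.32039857 -162.61340334] F [ 1.8  -9.47 -0.81] w 39.31947359552635 tcp [0.4532 0.1681 0.0114] t 13.5
```

View pics/i3.png

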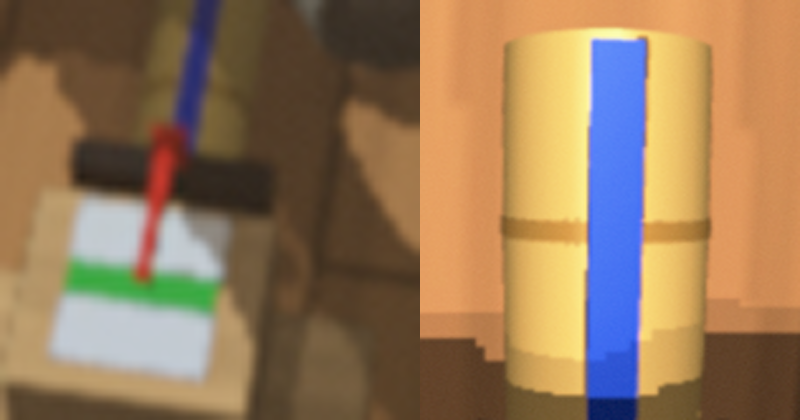

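```bash
python3 -m crank '[[1,[-0.012,-0.003,0],[0,0,0]],[1,[0,0,0],[0,0,0]],[1,[0,0,0],[0,0,0]],[1,[0,0,0],[0,0,0]]]'; for i in 1 2 3 4 5; do python3 -m crank '[[1,[0,0,0],[0,0,0]]]'|grep -E 'force|pos'; done;python3 m.py; python3 - <<'E'
from station import r;import cv2,numpy as np
c=r.capture('side')['img'];w=r.capture('wrist')['img']
cv2.imwrite('pics/i4.png',np.hstack([cv2.resize(c[270:330,290:350],(420,420),interpolation=2),cv2.resize(w[50:230,250:400],(380,420),interpolation=2)]))
E
```

```text
time_s: 13.95
tcp_pos: [0.4532, 0.1691, 0.0113]
ee_rot: [[0.029, -0.996, -0.084], [-1.0, -0.029, -0.008], [0.005, 0.084, -0.996]]
wrist_force: [1.7, -10.1, -1.0]
gripper_width: 0.451
tcp_pos: [0.4532, 0.1691, 0.0113]
wrist_force: [2.3, -10.9, 0.0]
tcp_pos: [0.4532, 0.1691, 0.0113]
wrist_force: [1.4, -10.8, -0.0]
tcp_pos: [0.4532, 0.1691, 0.0113]
wrist_force: [1.5, -10.0, -0.9]
tcp_pos: [0.4532, 0.1691, 0.0113]
wrist_force: [1.1, -11.0, 0.2]
tcp_pos: [0.4532, 0.1691, 0.0113]
wrist_force: [1.2, -10.5, -0.5]
side [315 260   7  30  74] x mean 0.453 y range 0.1699 0.2533 slope deg -1.36 x at face .26: 0.4519
side red [0.4469 0.2779 0.085 ] [0.4565 0.307  0.085 ] slope 0.07 x mean 0.4514
top [246 205  17   3  35] x mean 0.4527 y range 0.209 0.2621 slope deg -0.38 x at face .26: 0.4525
top [283 205  20   2  40] x mean 0.4561 y range 0.0763 0.1394 slope deg -0.21 x at face .26: 0.4555
```

View pics/i4.png

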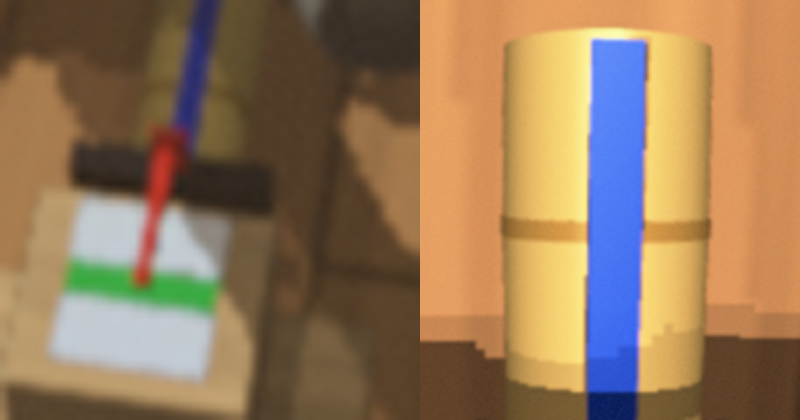

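The pointer tip is in the middle of the green band, the push is a steady ~10.5 N, and the line is up. Handing in.

```bash
python3 -c "
from station import r
print(r.finish_job());s=r.sense();print(s['time_s'],s['wrist_force'])"
```

```text
the job is handed in; nothing more can be done
None
the job is handed in; nothing more can be done
```

The job is handed in at about 14 s, with the perch still held pressed against the pine stop's buffer, blue line up. I straddled the bamboo perch and rolled it about 31 mm towards the robot until the line was on top. Then I gripped it, carried it roughly 1 mm above the bench, squared it to the buffer and pressed.

**Last checks:**
- **Push:** the wrist reads a steady 10–11 N along the press direction.
- **Pointer:** the red tip is in the middle of the green band in the side view.
- **Line:** gripping rolled it about 4.5° past the top. I cancelled that by tilting the held rod, and it is now up to within about 1°.
- **Aim:** the end is within about 1 mm of the buffer's middle, and square to roughly 0.5°.

**What disagreed:**
- **Sideways force:** 3–4 N appeared at the contact. I relieved most of it, but 1–2 N remained at the end.
- **Rod heading:** the top and side views differ by up to 1° in the last reading. The top view of the rod was partly hidden by the arm.

I kept clear of the other things on the bench and felt no unexpected contact, but I did not measure their positions again at the end.

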